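# Set the locking stop of a printing board against its block

### The job

Set the printing board's locking stop for the next flower print: pinch its lock tab against the upright fin and, keeping it squeezed all the while, slide the stop along the rail until its bar is right up against the wooden printing block. Then let go so that the stop locks there. Do not shove the block along the board.

Things in the scene. Friction and masses are not known exactly. Their poses are not given: they have to be found in the camera images.
- stop_grip (a point): Pinch point on the stop, 74 mm above the table. x: across the rail, away from the robot; y: along the rail towards the block; z up. Plates to pinch along x, 36 mm long, tops 92 mm above the table: fin, outer face at x = +14 mm; lock tab, outer face there at x = -27 mm (-18 pressed). Saddle top 46 mm above the table: keep fingertips above it. The bar's face to the block is at y = +9 mm.
- stop (a joint): The stop: grey plastic saddle, 62 x 60 mm, on the aluminium rail at the robot's side of a plywood board, with an 18 mm thick aluminium bar across the board. Metres along +y of stop_grip, 0 = right-hand end, up to 0.26. Slides with 1 to 2 N when the tab is squeezed, else braked to over 20 N. The pencil rest at the rail's other end has no tab and no part in this.
- lock_tab (a joint): Lock tab: sprung plate on the stop's robot side, leaning outward when released (-0.06 to 0 rad, locked); 0.2 rad = fully pressed, upright; keep it over 0.08 rad while sliding. 6 N starts it, 11 N presses it fully; it springs back when let go. The fin does not give: centre the fingers on stop_grip (2 mm nearer the fin than the squeezed plates' middle) so the tab goes fully in.
- block: Loose wooden printing block, leaf carved on top, 120 mm (x, across the board) by 100 mm (y, along the rail) by 30 mm high, 0.35 kg, on the 18 mm thick board in the bar's way. Origin: centre of its underside; its face to the bar is 50 mm from there towards -y. Axes parallel to stop_grip's within 2 degrees. When the bar touches it, its origin is 59 mm from stop_grip along y.
Mind the look-alikes: they are no part of the job. Several things have the shape of the block; the one meant has the colours described above.

How it is judged:
On the way, in this order (a step that is already met when the one before it is completed fails the run):
1. the lock tab is squeezed while the stop is still away from the block (value of joint lock_tab above 0.08 rad and y of block in the frame of stop_grip above 0.089 m), for 0.2 s.
2. with the tab still squeezed, the bar comes to within 12 mm of the block (value of joint lock_tab above 0.08 rad and y of block in the frame of stop_grip below 0.071 m).
At the end, for the whole second after the job is handed in: The stop's bar stands within 12 mm of the block, the block lies within 20 mm of where it was, the lock tab has sprung back (under 0.04 rad) and stop and block are at rest (y of block in the frame of stop_grip below 0.071 m and distance of block from where it was at the start of the episode below 0.02 m and value of joint lock_tab below 0.04 rad and velocity of joint stop between -0.005 and 0.005 m/s and linear speed of block below 0.01 m/s); the robot touches nothing.
It fails at once if the stop is forced along the rail (faster than 30 mm/s) without the lock tab squeezed (value of joint lock_tab below 0.04 rad and (velocity of joint stop above 0.03 m/s or velocity of joint stop below -0.03 m/s)).
It fails at once if the block is shoved more than 20 mm or tipped (distance of block from where it was at the start of the episode above 0.02 m or angle between block's own z axis and vertical above 0.3 rad).
It also fails if it takes over 38 s, if anything falls off the work surface, if the arm or the gripper's body presses on something with over 40 N, if the wrist force passes 120 N, or if a joint passes its speed limit or range.

### The arm

A 6-joint arm with a two-finger parallel gripper is mounted at the origin on the work surface. World frame = base frame: x ahead of the robot, y to its left, z up, the work surface at z = 0. Lengths are in m, angles in rad, forces in N, time in s.
With the tool pointing down it reaches from about 0.275 to 1 m from the base axis. Payload 8.4 kg.
Tool frame: the origin (TCP) lies on the centre line of the jaws, within the pads' length; the fingertips stand 17 mm ahead of it and the grasp point (between the pads) lies 2 mm behind it (bot.tcp_to_tips is the z of the fingertips in the tool frame, in m); z points along the fingers, y is the line along which they close (so a half turn about z gives the same grasp; the last joint's range is limited). The gripper opens to 85 mm and grips with 20 to 120 N. Pads are 22 mm wide; open, the fingers measure 114 mm over their backs; the gripper's body (76 mm by 85 mm) begins 54 mm behind the grasp point. The pads swing forward as they close: fully open they stand 13 mm farther back than shut.
Start: joints at [-1.336, 0.353, 1.633, -0, 1.155, -0.002], TCP at [0.147, -0.608, 0.248] pointing down, gripper open.
Joint ranges: [-2.63, 2.63], [-0.92, 2.1], [0.06, 2.66], [-1.3, 4.44], [0, 2.69], [-3.02, 3.02]. Speed limits (rad/s): [2.22, 2.22, 2.79, 3.14, 3.14, 3.14].

### API

Orientations are given as a unit quaternion [x, y, z, w].
In Python, from workcell import bot, hand, kinematics, get_obs, vision, hand_in gives the robot as it stands. The module is installed in compiled form; this text tells all that it offers. Calls block until the motion is done:
- bot.reach(position, orientation): joint-space move of the TCP to a pose.
- bot.servo_line(position, ori=None, velocity=0.15): straight line of the TCP; ori=None keeps the orientation; velocity is the mean speed in m/s.
- bot.goto_joints(angles): joint-space move.
- hand.move_gripper(opening, strength=None): finger opening in m; strength is the grip in N (None keeps the last); returns when the fingers have stopped.
- bot.dwell(seconds).
- kinematics.solve_ik(position, orientation): joint angles nearest the present ones, or None.
- get_obs(): the state.
- vision.read_camera(name): name is "side" or "top"; returns a dict with "frame" (480x640x3 uint8, red, green, blue), "intrinsics" (3x3 intrinsics, pixels), "view" (4x4, takes a point from world to camera coordinates). Camera axes: x right, y down, z forward; pixel columns grow to the right and rows downward; lengths in m; the calibration is good to about 2 mm. A picture is of the moment at which its call begins. There is no depth.
A pose or a line that the arm cannot do raises bot.IKError and nothing moves.
- hand_in(): hands the job in; it is judged then, once.
The state is a dict: "time_s": time; "joint_pos": joint angles; "joint_vel": joint speeds; "joint_efforts": joint torques, N m; "position": TCP position; "orientation": TCP orientation; "wrist_force": force on the tool from outside, world axes, zero at the start; "ft_torque": the same for the moment, N m; "gripper_width": finger opening in m; "grip_force": force on a finger pad.
Only numpy, scipy, OpenCV 4.12 (cv2) and the standard library are available. Lean on these libraries where they do the work, as an engineer would, in place of code of your own. Each camera call takes 0.05 s, during which the arm holds its last target. There are 200 camera calls.

## Working session

There is one attempt and no reset: what is moved stays moved. The work goes in short steps, each a Python script; the robot and the scene stay as the last script left them, time stands still between calls to the robot, and variables do not carry over. Pictures are saved under pics/ and viewed, at most 12 in all, crops included, and the job is handed in when it is done.

```bash
mkdir -p pics
python3 - <<'E'
from workcell import vision,get_obs
import cv2,numpy as np
for n in("top","side"):
    r=vision.read_camera(n); cv2.imwrite(f"pics/{n}0.png",r["frame"][:,:,::-1]); np.savez(f"{n}0.npz",**r)
    v=r["view"]; print(n,r["intrinsics"].round(1).tolist(),v.round(3).tolist())
E
```

```text
top [[502.9, 0.0, 316.9], [0.0, 502.9, 238.7], [0.0, 0.0, 1.0]] [[-0.0, -0.999, 0.032, 0.041], [-0.998, -0.002, -0.068, 0.436], [0.068, -0.032, -0.997, 0.983], [0.0, 0.0, 0.0, 1.0]]
side [[543.8, 0.0, 319.4], [0.0, 543.8, 230.6], [0.0, 0.0, 1.0]] [[0.995, -0.096, 0.024, -0.433], [-0.025, -0.484, -0.875, 0.102], [0.096, 0.87, -0.484, 0.931], [0.0, 0.0, 0.0, 1.0]]
```

View pics/top0.png

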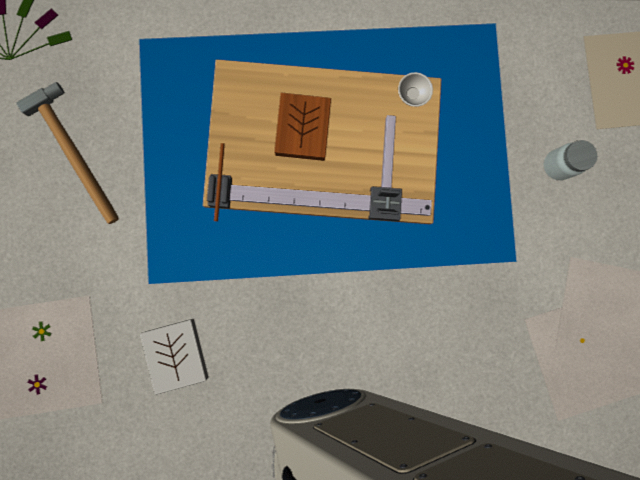

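View pics/side0.png

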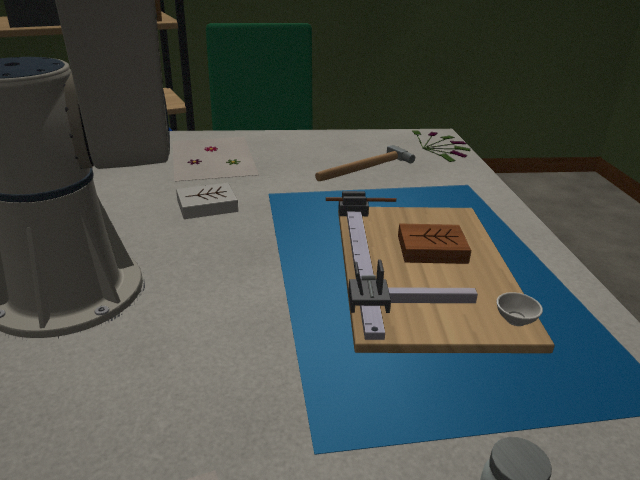

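The top view shows these candidates:
- **Block:** red-brown block at (303,126) on the board is the one meant. The pale block at (173,356), off the board, is a look-alike.
- **Stop:** the saddle with two plates and a bar at (386,203) is the one meant. The pencil rest at (219,190) is a look-alike.

In the side view the tab is at (358,275), the fin at (381,275) and the block at (433,243).

```bash
cat > h.py <<'E'
import numpy as np,cv2
def load(n): 
    d=np.load(n); return d["frame"],d["intrinsics"],d["view"]
def ray(K,V,uv,z):
    uv=np.atleast_2d(np.float64(uv)); R,t=V[:3,:3],V[:3,3]
    d=np.c_[uv,np.ones(len(uv))]@np.linalg.inv(K).T@R; c=-R.T@t
    return c+d*((z-c[2])/d[:,2])[:,None]
def blk(f):
    h=cv2.cvtColor(f,cv2.COLOR_RGB2HSV)
    m=((h[...,0]<12)&(h[...,1]>130)&(h[...,2]>60)).astype(np.uint8)
    m=cv2.morphologyEx(m,cv2.MORPH_CLOSE,np.ones((5,5)))
    c=max(cv2.findContours(m,0,1)[0],key=cv2.contourArea); return c
E
python3 - <<'E'
from h import *
f,K,V=load("top0.npz"); 
c=blk(f); print(cv2.boundingRect(c), cv2.approxPolyDP(c,5,True)[:,0].tolist())
a=cv2.resize(f[170:235,350:450],None,fx=7,fy=7,interpolation=2)
s,K2,V2=load("side0.npz")
print(cv2.approxPolyDP(blk(s),4,True)[:,0].tolist())
b=cv2.resize(s[250:320,335:400],None,fx=7,fy=7,interpolation=2)
cv2.imwrite("pics/a.png",a[:,:,::-1]);
# side by side with block crop
g=cv2.resize(f[85:165,265:340],None,fx=4,fy=4)
W=np.zeros((490,800,3),np.uint8); 
b=cv2.resize(b,None,fx=.65,fy=.65); W[:b.shape[0],:b.shape[1]]=b; W[:g.shape[0],400:400+g.shape[1]]=g
cv2.imwrite("pics/b.png",W[:,:,::-1])
print(ray(K,V,[[230,193],[432,207]],.025).round(3).tolist())
E
```

```text
(275, 94, 56, 64) [[282, 94], [275, 152], [324, 157], [330, 100]]
[[399, 225], [408, 248], [468, 250], [456, 226]]
[[0.525, 0.212, 0.025], [0.499, -0.187, 0.025]]
```

View pics/a.png

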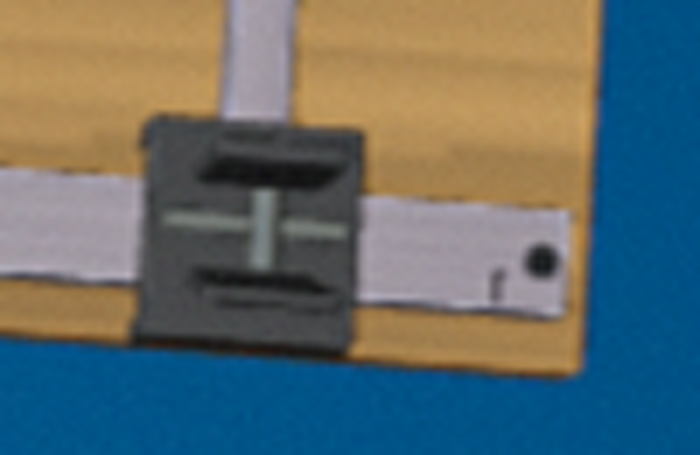

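View pics/b.png

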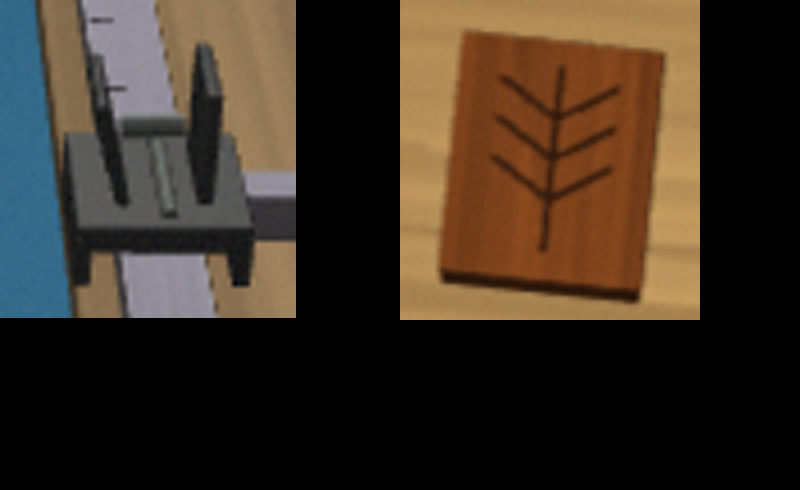

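The red-brown block with the carved leaf, and the grey saddle with fin (upper) and leaning tab (lower), are both confirmed. The saddle top in the crop runs (148,118), (363,130), (352,340), (135,333). The fin's near outer edge in the side crop is at (220,97) at the top and (213,203) at the base.

Run:
```python
from h import *
f,K,V=load("top0.npz"); s,K2,V2=load("side0.npz")
sc=np.array([[148,118],[363,130],[352,340],[135,333]])/7+[350,170]
P=ray(K,V,sc,.046); print("saddle",P.round(4).tolist(),P.mean(0))
# rail direction: rail mask lower/upper edges via board edges
h=cv2.cvtColor(f,cv2.COLOR_RGB2HSV)
m=((h[...,0]<30)|(h[...,1]<60))&(h[...,1]<60)&(h[...,2]>120)
pts=[]
for u in list(range(240,365)):
    r=np.flatnonzero(m[180:220,u]); 
    if len(r)>8: pts.append([u,180+(r[0]+r[-1])/2])
vx,vy,x0,y0=cv2.fitLine(np.float32(pts),cv2.DIST_HUBER,0,.01,.01).ravel()
R=ray(K,V,[[240,y0+(240-x0)*vy/vx],[360,y0+(360-x0)*vy/vx]],.024); d=R[0]-R[1]; th=np.arctan2(-d[0],d[1]); print("rail",R.round(4).tolist(),"theta",th)
ex=np.array([np.cos(th),np.sin(th)]); ey=np.array([-ex[1],ex[0]])
c=P.mean(0)[:2]
F=ray(K2,V2,[[383.4,271.3]],.092)[0]; G=ray(K2,V2,[[381.8,294.6]],.046)[0]
T=ray(K,V,np.array([[200,186],[330,188]])/7+[350,170],.046)
for n,q in(("rail",R[1]),("finTop",F),("finBase",G),("finin",T.mean(0))): print(n,((q[:2]-c)@ex).round(4),((q[:2]-c)@ey).round(4))
b=cv2.minAreaRect(blk(f)); print(b)
for nm,(k,v,q) in dict(top=(K,V,[[282,94],[276,153],[324.5,158],[330.5,99]]),side=(K2,V2,[[399,225.5],[407,248.5],[468,250],[456.5,226]])).items():
    B=ray(k,v,np.float64(q),.048)[:,:2]; r=B-c; print(nm,"block",np.c_[r@ex,r@ey].round(4).tolist(), (r.mean(0)@ex).round(4),(r.mean(0)@ey).round(4))
```

```text
saddle [[0.5349, -0.0632, 0.046], [0.5319, -0.1231, 0.046], [0.4733, -0.1193, 0.046], [0.475, -0.0591, 0.046]] [ 0.50377242 -0.09118475  0.046     ]
rail [[0.526, 0.1927, 0.024], [0.509, -0.0439, 0.024]] theta -0.07162312148839499
rail 0.0019 0.0475
finTop 0.0185 -0.0203
finBase 0.0201 -0.0174
finin 0.0123 -0.0035
((302.4637145996094, 125.54830932617188), (49.482269287109375, 59.71854782104492), 5.946863651275635)
top block [[0.1977, 0.2161], [0.0804, 0.2188], [0.0781, 0.1245], [0.1955, 0.121]] 0.1379 0.1701
side block [[0.0824, 0.2105], [0.0835, 0.1229], [0.1944, 0.1193], [0.1959, 0.2108]] 0.1391 0.1659
```

```bash
cat >> h.py <<'E'
from scipy.spatial.transform import Rotation as Ro
th=-0.0716; ex=np.array([np.cos(th),np.sin(th)]); ey=np.array([-ex[1],ex[0]])
grip=np.array([.5038,-.0912])+.0042*ex
def ori(s):
    y=np.r_[s*ex,0]; z=np.array([0,0,-1.]); return Ro.from_matrix(np.c_[np.cross(y,z),y,z]).as_quat()
E
python3 - <<'E'
from h import *
from workcell import bot,kinematics,get_obs,vision,hand
best=None
for s in(1,-1):
    j=kinematics.solve_ik([*grip,.2],ori(s)); print(s,None if j is None else np.round(j,2))
    if j is not None and (best is None or abs(j[5])<best[0]): best=(abs(j[5]),s)
s=best[1]; o=get_obs(); print(s,o["time_s"],o["orientation"],o["gripper_width"])
bot.reach([*grip,.2],ori(s)); bot.servo_line([*grip,.095],velocity=.1)
o=get_obs(); print(o["time_s"],o["position"],o["wrist_force"])
t=vision.read_camera("top");d=vision.read_camera("side"); np.savez("top1.npz",**t);np.savez("side1.npz",**d)
a=cv2.resize(t["frame"][150:250,330:450],(480,400),interpolation=2)
b=cv2.resize(d["frame"][220:320,320:400],(320,400),interpolation=2)
cv2.imwrite("pics/c.png",np.hstack([a,b])[:,:,::-1])
E
```

```text
1 [-0.18  0.24  1.91 -0.    0.99 -0.11]
-1 None
1 0.1 [ 9.92999698e-01  1.18115054e-01 -7.63556276e-05 -6.54783304e-04] 0.08499814726635613
3.5583 [ 0.5084408  -0.09157808  0.09552906] [ 0.21095888 -0.34951776 -0.09277531]
```

View pics/c.png

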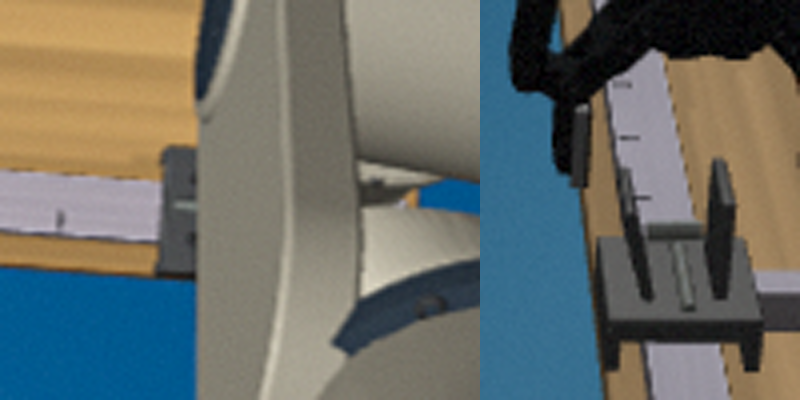

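Run:
```python
from h import *
s,K,V=load("side1.npz")
im=cv2.resize(s[200:320,320:460],(700,600),interpolation=2)
def pr(p):
    q=V[:3,:3]@p+V[:3,3]; q=K@q; return q[:2]/q[2]
for x,y,z in [(-.0425,-.011,.091),(.0425,-.011,.091),(.014,-.018,.092),(.014,-.018,.046),(.014,.018,.092),(-.027,0,.074)]:
    p=pr(np.r_[grip+x*ex+y*ey,z]); c=((p-[320,200])*5).astype(int); print(c)
    cv2.circle(im,tuple(map(int,c)),3,(255,0,0),-1)
cv2.imwrite("pics/d.png",im[:,:,::-1])
```

```text
[130 341]
[402 343]
[315 352]
[303 474]
[300 290]
[174 368]
```

View pics/d.png

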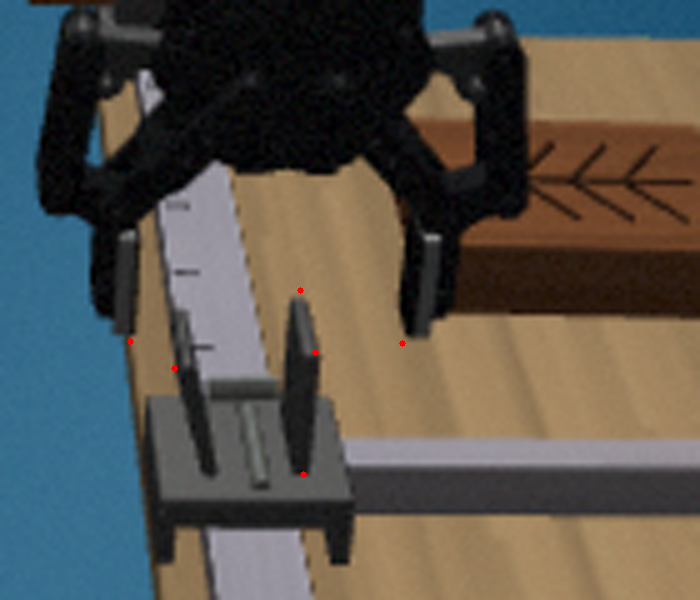

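The fingers straddle the tab and fin, centred to about 1 mm: tips at (130,333) and (412,337), fin top at (317,354), all close to the projections. Next I descend, squeeze and check.

```bash
sed -i 's/+.0042\*ex/+.0036*ex/' h.py
python3 - <<'E'
from h import *
from workcell import bot,get_obs,vision,hand
bot.servo_line([*grip,.074],velocity=.08)
print(get_obs()["wrist_force"].round(2) if hasattr(get_obs()["wrist_force"],"round") else get_obs()["wrist_force"])
for w in(.05,.033,.028):
    hand.move_gripper(w,30); o=get_obs(); print(o["time_s"],o["gripper_width"],o["grip_force"],o["wrist_force"],o["position"])
d=vision.read_camera("side"); np.savez("side2.npz",**d)
cv2.imwrite("pics/e.png",cv2.resize(d["frame"][200:320,320:460],(700,600),interpolation=2)[:,:,::-1])
E
```

```text
[-0.55 -0.08 -0.3 ]
4.525 0.04988093638323349 3.3423288725316525 [-6.77368133  0.52287909  4.69836561] [ 0.50540464 -0.09123381  0.07392694]
4.8333 0.033201310211582104 7.373833358287811 [-4.61182265  1.65810504  7.84886654] [ 0.50659855 -0.0913513   0.07446662]
5.05 0.03124806255530429 32.32373893260956 [-1.82588902  1.32591353  7.29444615] [ 0.5073085  -0.09146582  0.07469568]
```

View pics/e.png

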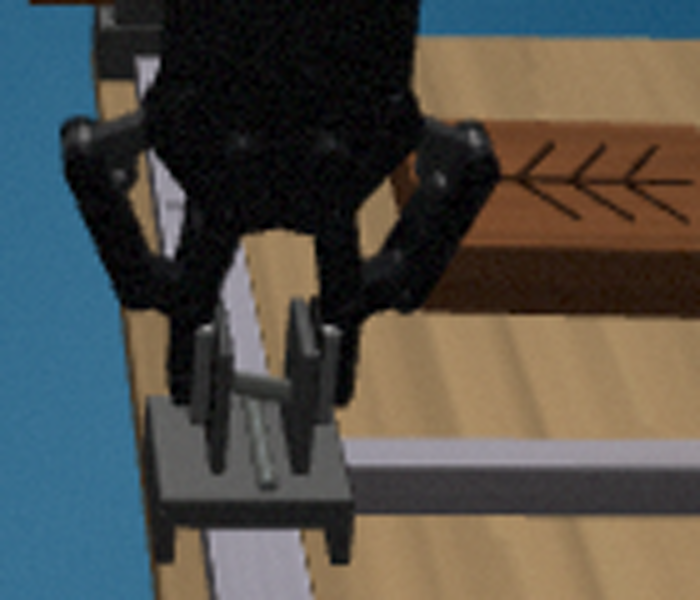

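The tab is upright and both pads are on the plates (tab top at (220,310), fin at (300,300)), width 31 mm, so it is fully pressed. Slide most of the way.

Run:
```python
from h import *
from workcell import bot,get_obs,vision,hand
p=np.array(get_obs()["position"]); print(p)
np.save("p0.npy",p)
for d in (.05,.095):
    q=p.copy(); q[:2]+=d*ey; bot.servo_line(q,velocity=.03); o=get_obs()
    print(o["time_s"],o["gripper_width"],o["grip_force"],np.round(o["wrist_force"],2),np.round(o["position"],4),(np.array(o["position"])-p)[:2]@ey)
d=vision.read_camera("side"); t=vision.read_camera("top");np.savez("side3.npz",**d);np.savez("top3.npz",**t)
a=cv2.resize(d["frame"][180:300,320:490],(680,480),interpolation=2)
cv2.imwrite("pics/f.png",a[:,:,::-1]); cv2.imwrite("pics/ft.png",cv2.resize(t["frame"][60:240,200:430],(690,540),interpolation=2)[:,:,::-1])
```

```text
[ 0.50733972 -0.09141879  0.07470091]
6.9167 0.03141240018831727 32.3829585313797 [-0.66  0.04  5.29] [ 0.5109 -0.0415  0.0747] 0.050063995065443005
8.5667 0.031160922306957762 32.52330958843231 [-0.33  1.32  5.29] [0.5142 0.0035 0.0747] 0.09512512337678636
```

View pics/f.png

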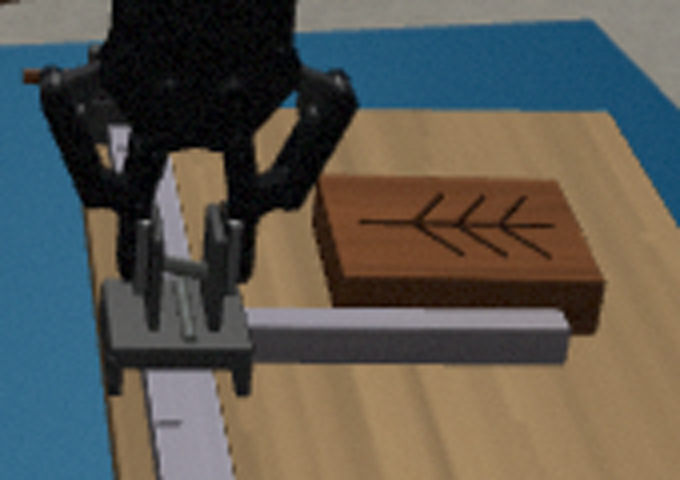

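View pics/ft.png

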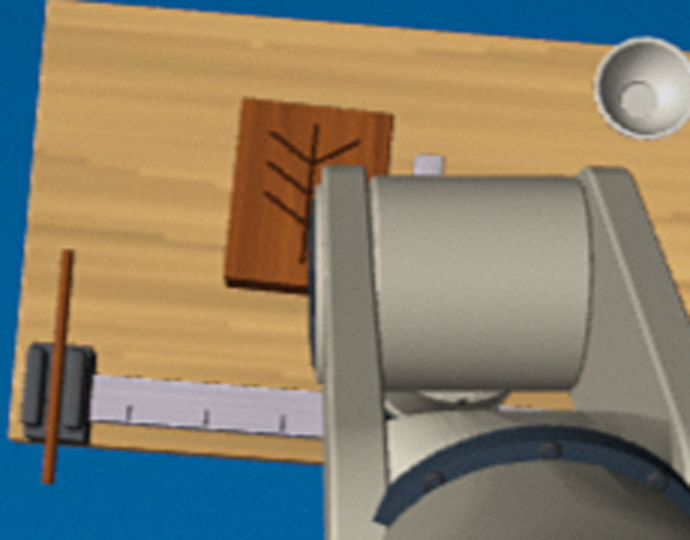

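Side view: the bar at (410,325) is still clear of the block's face. Top view: bar edge at crop (414,165), block edge at (387,165). I'll turn that into a gap.

Run:
```python
from h import *
f,K,V=load("top3.npz"); c=grip
# subpixel edges on rows 114-117
for r in range(112,118):
    print(r,f[r,324:346].astype(int).tolist() if r==115 else "")
for z in(.032,.036,.04):
    print(z,((ray(K,V,[[338,115]],z)[0,:2]-c)@ey).round(4))
print("blk",((ray(K,V,[[330,100],[329.5,115]],.048)[:,:2]-c)@ey).round(4))
```

```text
112 
113 
114 
115 [[131, 70, 30], [123, 66, 30], [125, 69, 29], [129, 68, 29], [123, 65, 26], [128, 89, 50], [177, 139, 88], [197, 157, 96], [194, 154, 95], [193, 153, 98], [189, 150, 94], [192, 151, 94], [193, 150, 92], [181, 145, 99], [179, 165, 168], [184, 177, 194], [183, 177, 188], [178, 171, 183], [180, 173, 184], [177, 168, 179], [177, 168, 180], [171, 165, 175]]
116 
117 
0.032 0.1034
0.036 0.1036
0.04 0.1038
blk [0.1219 0.1208]
```

Run:
```python
from h import *
from workcell import bot,get_obs,vision,hand
p=np.load("p0.npy")
for d in(.106,.1105):
    q=p.copy(); q[:2]+=d*ey; bot.servo_line(q,velocity=.02); o=get_obs()
    print(o["time_s"],o["gripper_width"],np.round(o["wrist_force"],2),(np.array(o["position"])-p)[:2]@ey)
bot.dwell(.3)
t=vision.read_camera("top")["frame"]; d=vision.read_camera("side")
print(t[115,324:346].astype(int).tolist()); print(cv2.approxPolyDP(blk(t),3,True)[:,0].tolist())
cv2.imwrite("pics/g.png",cv2.resize(d["frame"][180:300,320:490],(680,480),interpolation=2)[:,:,::-1])
```

```text
9.3667 0.031232558061635877 [-0.15  2.11  4.66] 0.10624974278453843
9.7417 0.03139347435454241 [0.53 0.98 4.65] 0.11074633352640723
[[130, 69, 28], [121, 67, 29], [126, 67, 30], [128, 66, 28], [126, 64, 25], [132, 90, 57], [162, 151, 154], [181, 176, 191], [182, 175, 186], [180, 172, 182], [181, 173, 185], [180, 172, 183], [178, 172, 182], [173, 167, 178], [170, 166, 177], [142, 130, 126], [165, 129, 82], [193, 153, 94], [193, 152, 93], [192, 152, 96], [192, 151, 94], [192, 151, 96]]
[[327, 99], [281, 96], [284, 101], [280, 103], [276, 152], [289, 154], [292, 115], [306, 114], [308, 120], [309, 114], [328, 117]]
```

View pics/g.png

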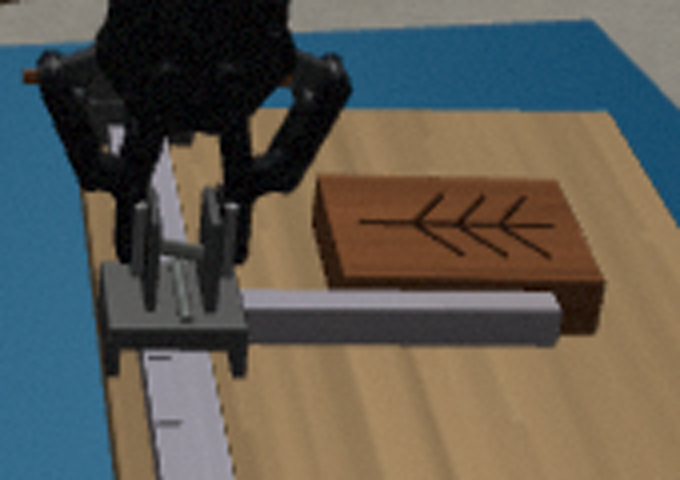

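The bar now meets the block's face: no board shows between them in the top image at column 329–330, and the block has not moved. Release and retreat.

Run:
```python
from h import *
from workcell import bot,get_obs,vision,hand
hand.move_gripper(.045); hand.move_gripper(.085); bot.dwell(.2)
p=np.array(get_obs()["position"]); print(p,get_obs()["wrist_force"])
p[2]=.24; bot.servo_line(p,velocity=.12)
bot.goto_joints([-1.336,.353,1.633,0,1.155,0]); bot.dwell(.3)
o=get_obs(); print(o["time_s"],np.round(o["wrist_force"],2))
t=vision.read_camera("top")["frame"]
cv2.imwrite("pics/h.png",cv2.resize(t[60:240,200:430],(690,540),interpolation=2)[:,:,::-1])
```

```text
[0.51536142 0.01880146 0.07476682] [-0.74760101 -0.24460948  0.59898746]
15.5 [-0.02  0.46  0.05]
```

View pics/h.png

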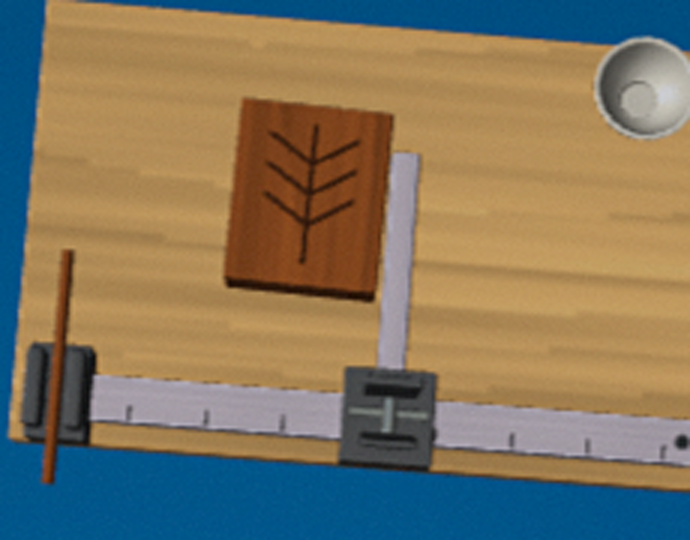

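The bar lies along the block's face (crop (388,160) to (380,300)) with at most about 2–3 mm of gap. The block has not moved, the tab has sprung back, and the robot is clear.

```bash
python3 -c "
from workcell import hand_in
print(hand_in())"
```

```text
the job is handed in; nothing more can be done
None
```

I handed the job in: the stop was slid with its tab squeezed until the bar was within about 3 mm of the block, then released; the block did not visibly move, and no verdict came back.

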